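# Snap the herb keeper's lid shut

### The arm

A 7-joint arm with a two-finger parallel gripper is mounted at the origin on the work surface. World frame = base frame: x ahead of the robot, y to its left, z up, the work surface at z = 0. Lengths are in m, angles in rad, forces in N, time in s.
With the tool pointing down it reaches from about 0.4 to 0.85 m from the base axis. Payload 4.5 kg.
Tool frame: the origin (TCP) lies at the very end of the fingers, on their centre line; the grasp point (between the pads) lies 19 mm behind it (tcp_to_grasp is the z of the grasp point in the tool frame, in m); z points along the fingers, y is the line along which they close (so a half turn about z gives the same grasp; the last joint's range is limited). The gripper opens to 88 mm and grips with 3 to 60 N. Pads are 18 mm wide; open, the fingers measure 123 mm over their backs; the gripper's body (75 mm by 187 mm) begins 45 mm behind the grasp point.
Start: joints at [1.275, 0.689, -0.195, 1.565, 0.157, 0.902, -0.215], TCP at [0.202, -0.591, 0.239] pointing down, gripper open.
Joint ranges: [-3.01, 3.01], [-0.46, 2.08], [-1.47, 1.51], [0.13, 2.56], [-1, 4.14], [0.04, 2.09], [-2.66, 2.66]. Speed limits (rad/s): [2.57, 2.57, 3.14, 3.14, 3.14, 3.14, 3.14].

### API

Orientations are given as a unit quaternion [x, y, z, w].
In Python, from plant import * gives the robot as it stands. The module is installed in compiled form; this text tells all that it offers.
- The arm moves only by the shell command python3 -m jog 'ROWS' [OPENING] [FORCE]. ROWS is JSON, a list that holds one entry, the list of rows, each a list of 6 numbers: the shift along the tool's x, y, z in m, then the turn, a rotation vector about the tool's x, y, z in rad. In form: [[[dx, dy, dz, ax, ay, az], ...]]. A call has 1 to 12 rows; each row shifts and turns the commanded pose from where the row before left it, along the tool's axes as they then stand; what a row does not reach is not made up. A row lasts 1/8 s, in which the tool goes at most 62.5 mm and 10.7 degrees, less where a joint would pass 70% of its speed; a pose out of reach is approached as far as the arm can. A call with a gripper value outside its range is refused whole. OPENING is the finger opening in m, from 0 to 0.0881, set as the call begins (- or left out, the last holds). The fingers move at their own pace and stop on an object; FORCE is the grip in N (left out, the last holds). Time passes only in rows, so rows that do not move let the fingers close. It gives the time, the measured TCP pose, the force, the opening and the grip force at its end, in the units of the state.
- get_state(): the state, without advancing time (a new reading comes with each control period).
- snapshot(name): name is "side" or "top" or "wrist"; returns a dict with "frame" (420x560x3 uint8, red, green, blue), "mtx" (3x3 intrinsics, pixels), "D" ([k1, k2, p1, p2, k3] as OpenCV has them; the pictures are not rectified), "xyz" and "orientation" of the camera in the world; the wrist camera has in their place "mount" (4x4, takes a point from camera to tool coordinates, whose origin is the TCP and whose axes are the flange's). Camera axes: x right, y down, z forward; pixel columns grow to the right and rows downward; lengths in m; the calibration is good to about 2 mm. A picture is of the moment at which its call begins: read the wrist's pose just before it. There is no depth.
- finish_job(): hands the job in; it is judged then, once.
The state is a dict: "clock": time; "q": joint angles; "qd": joint speeds; "joint_torque": joint torques, N m; "tool_pos": TCP position; "eef_rot": TCP orientation; "contact_force": force on the tool from outside, world axes, zero at the start; "moment": the same for the moment, N m; "opening": opening from 0.0 (shut) to 1.0 (fully open); "finger_force": force on a finger pad.
Only numpy, scipy, OpenCV 4.12 (cv2) and the standard library are available. Lean on these libraries where they do the work, as an engineer would, in place of code of your own. Each camera call takes 0.05 s, during which the arm holds its last target. There are 200 camera calls.

### The job

The lid of the herb keeper on the glass shelf is laid on but not closed: press down its rim with the fingertips, one side after another, until all four sections have clicked shut. Only press: do not lift, tip or shove the keeper, and do not disturb the mill, the sugar dispenser or the ramekins.

Things in the scene. Friction and masses are not known exactly. Their poses are not given: they have to be found in the camera images.
- keeper: herb keeper loose on the glass shelf: clear straight-sided plastic box, 90 mm along its x, 130 mm along its y, 0.4 to 0.7 kg. Origin at the centre of its underside, z up. The lid is in place, not snapped shut: a clear middle panel, top 72 mm above the underside, inside a white rim, 96 x 136 mm outside, 18 mm wide, made of four separate straight sections, one along each side
- rim_front_top (a point): middle of the flat top of the front rim section (long side, at keeper -x; 98 mm long, 18 mm wide), on the section's centre line 9 mm in from the lid's outer edge; it moves with the section: 82 mm above the keeper's underside when popped up, 76 mm when snapped shut
- rim_front (a joint): how far the front rim section is pressed down (m): 0 popped up, 0.006 fully down and snapped shut. It moves straight down only, apart from the other three. It takes about 9 N to start it, less as it goes; past about 3.5 mm it snaps down by itself and stays, short of that it springs back up
- rim_back_top (a point): middle of the flat top of the back rim section (long side, at keeper +x; 98 mm long, 18 mm wide), on the section's centre line 9 mm in from the lid's outer edge; it moves with the section: 82 mm above the keeper's underside when popped up, 76 mm when snapped shut
- rim_back (a joint): how far the back rim section is pressed down (m): 0 popped up, 0.006 fully down and snapped shut. It moves straight down only, apart from the other three. It takes about 9 N to start it, less as it goes; past about 3.5 mm it snaps down by itself and stays, short of that it springs back up
- rim_left_top (a point): middle of the flat top of the left rim section (short side, at keeper +y; 96 mm long, corners included, 18 mm wide), on the section's centre line 9 mm in from the lid's outer edge; it moves with the section: 82 mm above the keeper's underside when popped up, 76 mm when snapped shut
- rim_left (a joint): how far the left rim section is pressed down (m): 0 popped up, 0.006 fully down and snapped shut. It moves straight down only, apart from the other three. It takes about 9 N to start it, less as it goes; past about 3.5 mm it snaps down by itself and stays, short of that it springs back up
- rim_right_top (a point): middle of the flat top of the right rim section (short side, at keeper -y; 96 mm long, corners included, 18 mm wide), on the section's centre line 9 mm in from the lid's outer edge; it moves with the section: 82 mm above the keeper's underside when popped up, 76 mm when snapped shut
- rim_right (a joint): how far the right rim section is pressed down (m): 0 popped up, 0.006 fully down and snapped shut. It moves straight down only, apart from the other three. It takes about 9 N to start it, less as it goes; past about 3.5 mm it snaps down by itself and stays, short of that it springs back up
- mill: copper-coloured pepper mill, 58 mm across, 176 mm tall, loose on the shelf near one end; origin at the centre of its underside
- sugar: frosted glass sugar dispenser with a steel cap and spout, 72 mm across, about 160 mm tall, loose on the shelf near the other end; origin at the centre of its underside
- ramekin_a: white ceramic ramekin, 80 mm across, 42 mm tall, loose on the shelf at the left (+y) of the herb keeper; origin at the centre of its underside
- ramekin_b: white ceramic ramekin, 80 mm across, 42 mm tall, loose on the shelf at the right (-y) of the herb keeper; origin at the centre of its underside
- shelf: glass shelf 220 mm deep (x) and 960 mm long (y), 10 mm thick, top 120 mm above the work surface, with a tiled wall along its far edge that rises 30 mm above the glass; origin on the work surface under the shelf's centre
Not all that is in view belongs to the job. Leave any orange or pink look-alike of the ramekin_b alone.

How it is judged:
At the end, for the whole second after the job is handed in: All four rim sections are snapped down (more than 4.5 mm of their 6 mm); the keeper stands upright (within 0.05 rad) and still, within 30 mm of where it began; mill, sugar dispenser and ramekins stand upright (within 0.1 rad) within 20 mm of where they began (value of joint each of rim_front, rim_back, rim_left, rim_right above 0.0045 m and angle between keeper's own z axis and vertical below 0.05 rad and distance of keeper from where it was at the start of the episode below 0.03 m and linear speed of keeper below 0.02 m/s and distance of each of mill, sugar, ramekin_a, ramekin_b from where it was at the start of the episode below 0.02 m and angle between each of mill, sugar, ramekin_a, ramekin_b's own z axis and vertical below 0.1 rad); the robot touches nothing.
It fails at once if the herb keeper is lifted off the shelf (more than 10 mm) (height (world z) of keeper above 0.13 m).
It fails at once if the herb keeper is tipped by more than 0.2 rad (angle between keeper's own z axis and vertical above 0.2 rad).
It fails at once if the herb keeper is shoved more than 30 mm (distance of keeper from where it was at the start of the episode above 0.03 m).
It fails at once if the mill, the sugar dispenser or a ramekin is moved by more than 20 mm or tipped by more than 0.3 rad (distance of any of mill, sugar, ramekin_a, ramekin_b from where it was at the start of the episode above 0.02 m or angle between any of mill, sugar, ramekin_a, ramekin_b's own z axis and vertical above 0.3 rad).
It also fails if it takes over 45 s, if anything falls off the work surface, if the arm or the gripper's body presses on something with over 40 N, if the wrist force passes 120 N, or if a joint passes its speed limit or range.

## Working session

There is one attempt and no reset: what is moved stays moved. The work goes in short steps, Python scripts to look and compute and a shell command to move; the robot and the scene stay as the last step left them, time stands still between calls to the robot, and variables do not carry over. Pictures are saved under pics/ and viewed, at most 10 in all, crops included, and the job is handed in when it is done.

```bash
mkdir -p pics
python3 - <<'E'
from plant import *
import cv2,numpy as np
s=get_state();print(s)
for n in("top","side"):
    d=snapshot(n);cv2.imwrite(f"pics/{n}0.png",d["frame"][:,:,::-1]);print(n,d["mtx"],d["D"],d["xyz"],d["orientation"])
    np.savez(f"{n}0.npz",**{k:np.array(v) for k,v in d.items()})
E
```

```text
{'clock': 0.0, 'q': array([ 1.27478307,  0.69002058, -0.19451502,  1.5663483 ,  0.15728381,
        0.90248133, -0.21510875]), 'qd': array([ 0.00071369,  0.001425  ,  0.00017633, -0.00078942, -0.00146854,
       -0.00123598, -0.00138012]), 'joint_torque': array([-3.05351068e-04, -5.27564728e+01, -1.26687918e+00, -1.53429687e+01,
       -5.26564848e-02,  6.61678831e-03,  1.68708639e-04]), 'tool_pos': array([ 0.20216859, -0.59072656,  0.23788607]), 'eef_rot': array([ 9.86427762e-01,  1.64193175e-01, -2.10422731e-04, -9.09769847e-04]), 'contact_force': array([ 0.03615503,  0.50489168, -0.01191763]), 'moment': array([ 0.05282173, -0.05372329,  0.02394088]), 'finger_force': 0.0, 'opening': 1.0007768015406076}
top [[483.32766149   0.         281.93060777]
 [  0.         483.32766149 212.35771267]
 [  0.           0.           1.        ]] [0.05452062 0.         0.         0.         0.        ] [0.53872382 0.00263582 1.19332594] [-0.69936263  0.71257365 -0.03657926  0.0423399 ]
side [[532.06856778   0.         278.03379105]
 [  0.         532.06856778 216.26592087]
 [  0.           0.           1.        ]] [-0.14561245  0.          0.          0.          0.        ] [-0.12988847  0.76618165  0.77238703] [-0.33884276  0.80160685 -0.45624533  0.18561315]
```

View pics/top0.png

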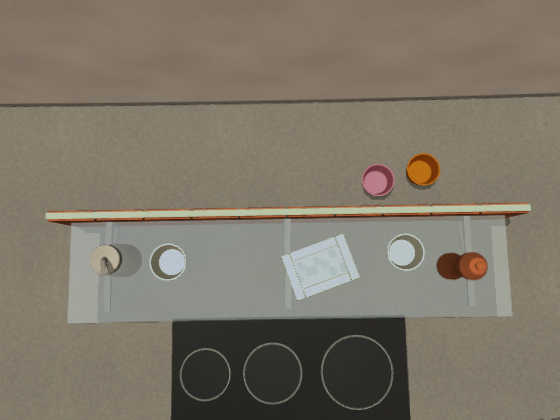

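View pics/side0.png

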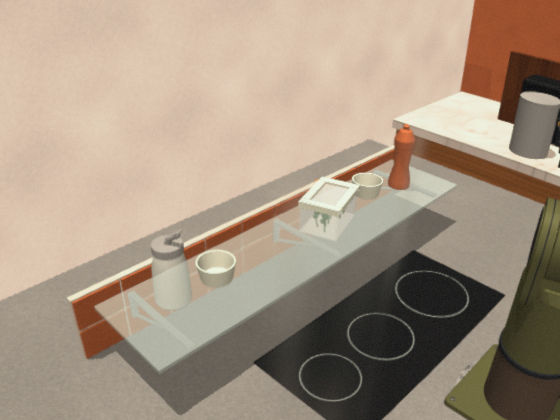

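The top view shows the keeper at about (320,267), turned roughly 20°, with the ramekins at (168,262) and (406,252), the sugar at (105,260) and the mill at (473,266). In the side view the lid is at about (330,196). Next I'll measure the rim.

```bash
cat > h.py <<'E'
import numpy as np,cv2
from scipy.spatial.transform import Rotation as R
def load(n): return dict(np.load(f"{n}.npz"))
def ray(d,uv):
    p=cv2.undistortPoints(np.float64(uv).reshape(-1,1,2),d["mtx"],d["D"])[:,0]
    return R.from_quat(d["orientation"]).apply(np.c_[p,np.ones(len(p))])
def onz(d,uv,z):
    r=ray(d,uv);return d["xyz"]+r*((z-d["xyz"][2])/r[:,2])[:,None]
def tri(a,ua,b,ub):
    out=[]
    for x,y in zip(ray(a,ua),ray(b,ub)):
        A=np.c_[x,-y];t=np.linalg.lstsq(A,b["xyz"]-a["xyz"],rcond=None)[0]
        p,q=a["xyz"]+t[0]*x,b["xyz"]+t[1]*y;out.append([*(p+q)/2,np.linalg.norm(p-q)])
    return np.array(out)
E
python3 - <<'E'
from h import *
for n,(x,y,w,h) in dict(top0=(270,225,100,85),side0=(290,165,80,60)).items():
    f=load(n)["frame"][y:y+h,x:x+w,::-1];cv2.imwrite(f"pics/c{n}.png",cv2.resize(f,None,fx=8 if n[0]=='t' else 9,fy=7 if n[0]=='t' else 9,interpolation=cv2.INTER_NEAREST))
    g=f.min(2);print(n,np.percentile(g,[5,25,50,75,90,97]))
    for th in(185,200,215):
        m=(g>th).astype(np.uint8);k,l,st,c=cv2.connectedComponentsWithStats(m)
        i=1+st[1:,4].argmax();cs=cv2.findContours((l==i).astype(np.uint8),0,2)[0][0]+[x,y]
        r=cv2.minAreaRect(cs);print(th,st[i,4],r,cv2.boxPoints(r).round(1).tolist())
E
```

```text
top0 [136. 137. 138. 183. 185. 185.]
185 3 ((337.0, 237.0), (2.8284270763397217, 0.0), -135.0) [[338.0, 238.0], [338.0, 238.0], [336.0, 236.0], [336.0, 236.0]]Traceback (most recent call last):
  File "<stdin>", line 7, in <module>
ValueError: attempt to get argmax of an empty sequence
```

View pics/ctop0.png

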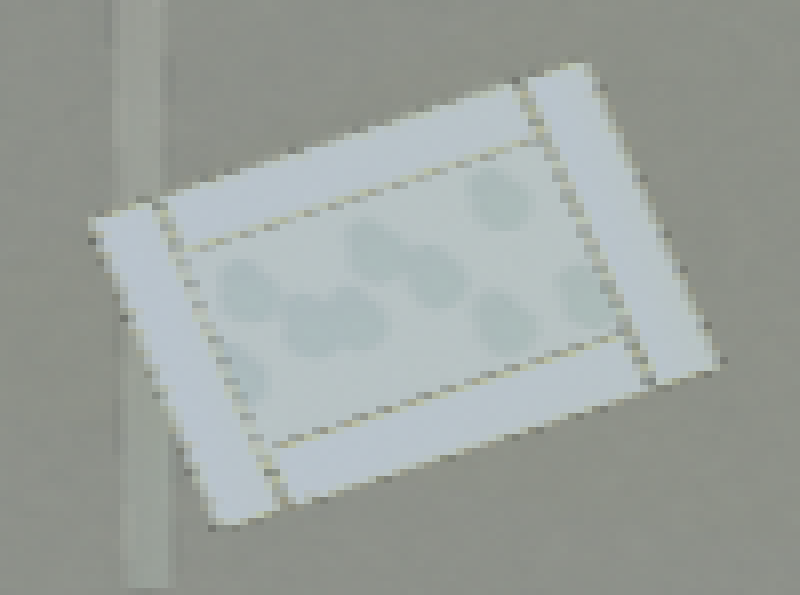

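The crop shows the four white sections clearly. The lid's outer corners are at about (281,256), (344,234), (360,278) and (298,300). The left section is at +y and the right section at -y.

Run:
```python
from h import *
pts={}
for n,(x,y,w,h),ths in(("top0",(270,225,100,85),(155,165)),("side0",(290,165,80,60),(170,185,200))):
    f=load(n)["frame"][y:y+h,x:x+w,::-1];g=f.min(2)
    if n[0]=='s':print(np.percentile(g,[25,50,75,90,97]));cv2.imwrite("pics/cside0.png",cv2.resize(f,None,fx=9,fy=9,interpolation=cv2.INTER_NEAREST))
    for th in ths:
        m=(g>th).astype(np.uint8);k,l,st,c=cv2.connectedComponentsWithStats(m)
        if k<2: continue
        i=1+st[1:,4].argmax();cs=cv2.convexHull(cv2.findContours((l==i).astype(np.uint8),0,1)[0][0]+[x,y])
        q=cv2.approxPolyN(cs,4,ensure_convex=True)
        print(n,th,st[i,4],q.tolist(),cv2.minAreaRect(cs))
```

```text
top0 155 3099 [[[360, 277], [296, 301], [281, 256], [343, 232]]] ((319.82574462890625, 266.5426025390625), (47.5253791809082, 67.19412231445312), 69.14553833007812)
top0 165 2963 [[[360, 277], [297, 300], [280, 256], [342, 233]]] ((319.9246520996094, 266.46575927734375), (47.16758728027344, 66.94754791259766), 69.44395446777344)
[139. 162. 192. 219. 227.]
side0 170 1451 [[[378, 179], [338, 211], [282, 197], [351, 162]]] ((333.371826171875, 192.00167846679688), (38.010032653808594, 80.74982452392578), 62.7004280090332)
side0 185 1243 [[[359, 185], [339, 211], [283, 197], [354, 159]]] ((328.3659973144531, 194.17616271972656), (37.37488555908203, 71.53164672851562), 67.52056884765625)
side0 200 1017 [[[359, 185], [338, 211], [299, 201], [327, 160]]] ((328.7576904296875, 192.31153869628906), (38.23972702026367, 49.02753829956055), 37.87498474121094)
```

View pics/cside0.png

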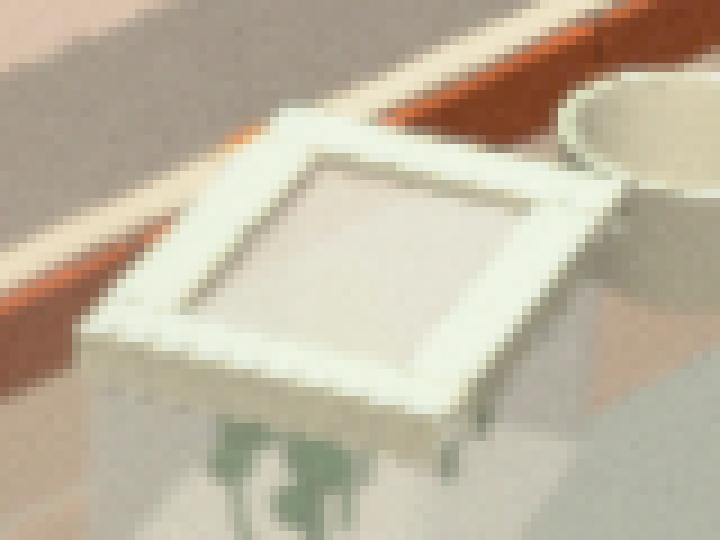

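In the side crop the lid's top corners are at about (298.7,201) for back-left, (340,211) for front-left, (359,185.6) for front-right and (321.7,177) for back-right. I'll triangulate these against the top view.

Run:
```python
from h import *
a,b=load("top0"),load("side0")
# BL,FL,FR,BR
T=tri(a,[(280.8,256),(297,300.2),(360,277.3),(343,233.2)],b,[(298.7,201.1),(340,211.1),(359.1,185.6),(321.7,177)])
print(T.round(4));c=T[:,:3].mean(0);print("centre",c)
P=onz(a,[(280.8,256),(297,300.2),(360,277.3),(343,233.2)],.202);print(P.round(4))
print([np.linalg.norm(P[i]-P[i-1]).round(4) for i in range(4)])
m=(a["frame"][225:310,270:370].min(2)>155).astype(np.uint8);k,l,st,cc=cv2.connectedComponentsWithStats(m);i=1+st[1:,4].argmax()
h=cv2.convexHull(cv2.findContours((l==i).astype(np.uint8),0,1)[0][0])[:,0]+[270,225]
W=onz(a,h,.202)[:,:2];r=cv2.minAreaRect((W*1000).astype(np.float32));print(r)
for s,nm in((b,"side"),):
  print(onz(s,[(298.7,201.1),(340,211.1),(359.1,185.6),(321.7,177)],.202).round(4))
# others
print("ram",onz(a,[(168,262),(406,252)],.162).round(3),"mill/sugar",onz(a,[(473,266),(105,260)],.28).round(3))
from plant import *
s=get_state();print(R.from_quat(s["eef_rot"]).as_matrix().round(3))
d=snapshot("wrist");print(d["mount"])
```

```text
[[ 5.604e-01  1.370e-02  1.995e-01  1.000e-04]
 [ 4.701e-01 -1.810e-02  1.997e-01  1.900e-03]
 [ 5.153e-01 -1.459e-01  1.980e-01  2.200e-03]
 [ 6.053e-01 -1.148e-01  1.979e-01  1.100e-03]]
centre [ 0.53775853 -0.0662819   0.19875838]
[[ 0.5603  0.0137  0.202 ]
 [ 0.471  -0.0175  0.202 ]
 [ 0.5146 -0.146   0.202 ]
 [ 0.6046 -0.1147  0.202 ]]
[np.float64(0.1357), np.float64(0.0946), np.float64(0.1357), np.float64(0.0953)]
((538.0958862304688, -65.30569458007812), (95.78457641601562, 136.81199645996094), 19.316518783569336)
[[ 0.5573  0.017   0.202 ]
 [ 0.467  -0.0156  0.202 ]
 [ 0.5115 -0.1387  0.202 ]
 [ 0.6004 -0.1081  0.202 ]]
ram [[ 0.553  0.253  0.162]
 [ 0.565 -0.251  0.162]] mill/sugar [[ 0.534 -0.343  0.28 ]
 [ 0.558  0.342  0.28 ]]
[[ 0.946  0.324 -0.001]
 [ 0.324 -0.946  0.001]
 [-0.    -0.002 -1.   ]]
[[ 7.98501902e-04 -9.47654633e-01 -3.19296193e-01  8.37954213e-02]
 [ 9.99999658e-01  8.25917406e-04  4.95376153e-05 -1.10074287e-03]
 [ 2.16767733e-04 -3.19296123e-01  9.47654968e-01 -1.45985428e-01]
 [ 0.00000000e+00  0.00000000e+00  0.00000000e+00  1.00000000e+00]]
```

The lid sizes and height agree with the text: 95.8 × 136.8 mm, and a height of 0.199 against 0.202. The keeper centre is at (0.538, -0.066) with a yaw of 19.3°, and the tool is already aligned with it. I'll raise the arm, close the fingers and go towards the right section.

```bash
python3 -m jog '[[[0,0,-0.05,0,0,0],[0,0,-0.05,0,0,0],[0.04,-0.027,0,0,0,0],[0.04,-0.027,0,0,0,0],[0.04,-0.027,0,0,0,0],[0.04,-0.027,0,0,0,0],[0.04,-0.027,0,0,0,0],[0.04,-0.027,0,0,0,0],[0.04,-0.027,0,0,0,0],[0.04,-0.027,0,0,0,0],[0.04,-0.027,0,0,0,0],[0,0,0,0,0,0]]]' 0 10
cat > go.py <<'E'
from h import *
from plant import *
s=get_state();M=R.from_quat(s["eef_rot"]).as_matrix();p=s["tool_pos"]
c=np.array([.538,-.0658]);t=np.radians(19.3);kx=np.array([np.cos(t),np.sin(t)]);ky=np.array([-kx[1],kx[0]])
print("t",s["clock"],"p",p.round(4),"F",s["contact_force"].round(1),"open",round(s["opening"],3),"yaw err deg",np.degrees(np.arctan2(M[1,0],M[0,0])-t).round(2),"tilt",M[2,:2].round(4))
for n,v in dict(right=-59*ky,left=59*ky,front=-39*kx,back=39*kx).items():
    g=np.r_[c+v/1000,.225];print(n,g.round(4),"tool mm",(M.T@(g-p)*1000).round(1))
E
python3 go.py
```

```text
clock: 1.65
tool_pos: [0.4669, -0.2403, 0.3387]
eef_rot: [0.986, 0.168, 0.001, -0.001]
contact_force: [-0.2, -0.9, 0.7]
opening: 0.004
finger_force: 0.0
t 1.65 p [ 0.4669 -0.2403  0.3387] F [-0.2 -0.9  0.7] open 0.004 yaw err deg 0.08 tilt [ 0.0021 -0.0018]
right [ 0.5575 -0.1215  0.225 ] tool mm [124.7 -81.8 114.1]
left [ 0.5185 -0.0101  0.225 ] tool mm [ 124.9 -199.8  114.3]
front [ 0.5012 -0.0787  0.225 ] tool mm [  85.8 -140.8  114.1]
back [ 0.5748 -0.0529  0.225 ] tool mm [ 163.8 -140.7  114.3]
```

```bash
python3 -m jog '[[[0.04,-0.027,0,0,0,0],[0.04,-0.027,0,0,0,0],[0.04,-0.027,0,0,0,0],[0.005,-0.001,0.03,0,0,0],[0,0,0.04,0,0,0],[0,0,0.03,0,0,0],[0,0,0,0,0,0],[0,0,0,0,0,0]]]'
python3 go.py
python3 - <<'E'
from h import *
from plant import *
for n in("top","side"):
    d=snapshot(n);cv2.imwrite(f"pics/{n}1.png",d["frame"][:,:,::-1])
a=cv2.imread("pics/top1.png")[210:320,240:400];b=cv2.imread("pics/side1.png")[120:230,260:420]
cv2.imwrite("pics/pair1.png",cv2.resize(np.vstack([a,b]),None,fx=2.7,fy=2.7,interpolation=cv2.INTER_NEAREST))
E
```

```text
clock: 2.65
tool_pos: [0.5566, -0.1275, 0.2398]
eef_rot: [0.987, 0.164, 0.001, 0.0]
contact_force: [0.7, 0.5, -0.3]
opening: 0.004
finger_force: 0.0
t 2.65 p [ 0.5566 -0.1275  0.2398] F [ 0.7  0.5 -0.3] open 0.004 yaw err deg -0.45 tilt [0.0013 0.001 ]
right [ 0.5575 -0.1215  0.225 ] tool mm [ 2.8 -5.4 14.8]
left [ 0.5185 -0.0101  0.225 ] tool mm [   1.8 -123.4   14.6]
front [ 0.5012 -0.0787  0.225 ] tool mm [-36.7 -64.1  14.7]
back [ 0.5748 -0.0529  0.225 ] tool mm [ 41.3 -64.7  14.8]
```

View pics/pair1.png

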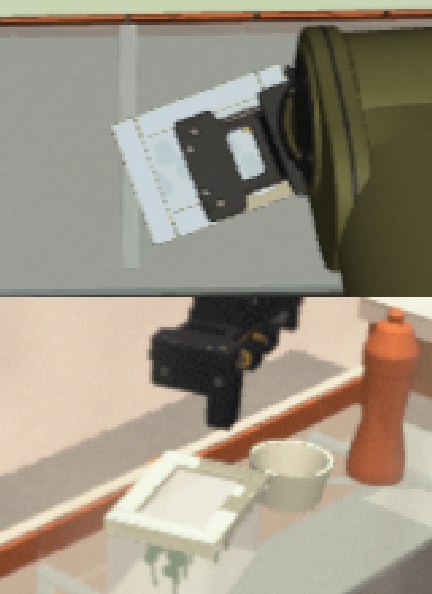

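The gripper sits over the lid's right end, with the fingertips above the right section and clear of the ramekin and the mill. I'll correct the position by a few mm and go down.

```bash
python3 -m jog '[[[0.003,-0.004,0.01,0,0,0],[0,0,0.01,0,0,0],[0,0,0.01,0,0,0],[0,0,0.003,0,0,0],[0,0,0.002,0,0,0],[0,0,0.002,0,0,0],[0,0,0,0,0,0]]]'; python3 go.py
```

```text
clock: 3.62
tool_pos: [0.5577, -0.1221, 0.2026]
eef_rot: [0.986, 0.164, 0.0, 0.0]
contact_force: [-2.4, 0.4, 4.2]
opening: 0.009
finger_force: 2.0
t 3.625 p [ 0.5577 -0.1221  0.2026] F [-2.4  0.4  4.2] open 0.009 yaw err deg -0.42 tilt [0.0006 0.0006]
right [ 0.5575 -0.1215  0.225 ] tool mm [  0.   -0.6 -22.4]
left [ 0.5185 -0.0101  0.225 ] tool mm [  -0.9 -118.6  -22.5]
front [ 0.5012 -0.0787  0.225 ] tool mm [-39.4 -59.4 -22.5]
back [ 0.5748 -0.0529  0.225 ] tool mm [ 38.6 -59.9 -22.4]
```

Contact came at z of about 0.2026, as expected. I'll press on in 1.5 mm rows.

```bash
for i in 1 2; do python3 -m jog '[[[0,0,0.0015,0,0,0],[0,0,0,0,0,0]]]' | egrep 'pos|contact'; done
```

```text
tool_pos: [0.5577, -0.1221, 0.2011]
contact_force: [-1.9, 1.0, 4.8]
tool_pos: [0.5577, -0.1221, 0.1987]
contact_force: [-0.3, -0.0, -0.2]
```

```bash
for i in 1 2; do python3 -m jog '[[[0,0,0.0015,0,0,0],[0,0,0,0,0,0]]]' | egrep 'pos|contact'; done
```

```text
tool_pos: [0.5575, -0.122, 0.197]
contact_force: [0.1, 0.0, -0.7]
tool_pos: [0.5577, -0.122, 0.1965]
contact_force: [-1.8, 0.1, 6.9]
```

The right section snapped: the force fell to 0 at 0.1987, then the stop came at 0.1965 with 7 N. The back section is next.

```bash
python3 -m jog '[[[0,0,-0.02,0,0,0],[0.02,-0.03,0,0,0,0],[0.019,-0.03,0,0,0,0],[0,0,0,0,0,0]]]' >/dev/null; python3 go.py
```

```text
t 5.125 p [ 0.5758 -0.0485  0.2158] F [ 0.3 -1.  -0.5] open 0.007 yaw err deg -0.06 tilt [ 0.0018 -0.002 ]
right [ 0.5575 -0.1215  0.225 ] tool mm [-41.3  62.8  -9.4]
left [ 0.5185 -0.0101  0.225 ] tool mm [-41.4 -55.2  -9.2]
front [ 0.5012 -0.0787  0.225 ] tool mm [-80.3   3.9  -9.4]
back [ 0.5748 -0.0529  0.225 ] tool mm [-2.3  3.8 -9.2]
```

```bash
python3 -m jog '[[[0,0,0.004,0,0,0],[0,0,0.004,0,0,0],[0,0,0,0,0,0],[0,0,0,0,0,0]]]' >/dev/null; python3 go.py
```

```text
t 5.625 p [ 0.5749 -0.0532  0.2076] F [ 0.4 -0.1 -0.3] open 0.007 yaw err deg -0.45 tilt [-0.0002  0.0002]
right [ 0.5575 -0.1215  0.225 ] tool mm [-38.6  59.  -17.3]
left [ 0.5185 -0.0101  0.225 ] tool mm [-39.5 -59.  -17.4]
front [ 0.5012 -0.0787  0.225 ] tool mm [-78.    0.3 -17.3]
back [ 0.5748 -0.0529  0.225 ] tool mm [ -0.   -0.3 -17.4]
```

```bash
python3 -m jog '[[[0,0,0.002,0,0,0],[0,0,0.002,0,0,0],[0,0,0,0,0,0]]]' | egrep 'pos|contact'; for i in 1 2 3; do python3 -m jog '[[[0,0,0.0015,0,0,0],[0,0,0,0,0,0]]]' | egrep 'pos|contact'; done
```

```text
tool_pos: [0.5749, -0.0526, 0.2035]
contact_force: [0.2, 0.0, 0.1]
tool_pos: [0.5752, -0.0526, 0.2026]
contact_force: [-1.7, 0.6, 3.9]
tool_pos: [0.5752, -0.0526, 0.2013]
contact_force: [-1.7, 0.4, 5.3]
tool_pos: [0.575, -0.0526, 0.199]
contact_force: [-0.7, 0.9, 0.5]
```

```bash
for i in 1 2; do python3 -m jog '[[[0,0,0.0015,0,0,0],[0,0,0,0,0,0]]]' | egrep 'pos|contact'; done
```

```text
tool_pos: [0.5749, -0.0526, 0.1973]
contact_force: [0.3, -0.3, 0.2]
tool_pos: [0.5751, -0.0526, 0.1965]
contact_force: [-1.2, -0.8, 3.4]
```

The back section has snapped. Left is next: tool shift (-39.5, -59).

```bash
python3 -m jog '[[[0,0,-0.02,0,0,0],[-0.02,-0.03,0,0,0,0],[-0.0195,-0.03,0,0,0,0],[0,0,0.004,0,0,0],[0,0,0.004,0,0,0],[0,0,0,0,0,0],[0,0,0,0,0,0]]]' >/dev/null; python3 go.py
```

```text
t 8.125 p [ 0.5188 -0.0092  0.208 ] F [-0.8  0.6 -0.5] open 0.006 yaw err deg -0.47 tilt [0.0002 0.0003]
right [ 0.5575 -0.1215  0.225 ] tool mm [  0.4 118.7 -17. ]
left [ 0.5185 -0.0101  0.225 ] tool mm [ -0.5   0.7 -17. ]
front [ 0.5012 -0.0787  0.225 ] tool mm [-39.1  60.1 -17. ]
back [ 0.5748 -0.0529  0.225 ] tool mm [ 38.9  59.4 -17. ]
```

```bash
python3 -m jog '[[[0,0,0.002,0,0,0],[0,0,0.002,0,0,0],[0,0,0,0,0,0]]]' | egrep 'pos|contact'; for i in 1 2 3 4 5; do python3 -m jog '[[[0,0,0.0015,0,0,0],[0,0,0,0,0,0]]]' | egrep 'pos|contact'; done
```

```text
tool_pos: [0.5182, -0.0087, 0.204]
contact_force: [-0.4, -0.3, -0.3]
tool_pos: [0.5183, -0.0087, 0.2027]
contact_force: [1.3, -0.5, 0.4]
tool_pos: [0.5183, -0.0086, 0.2018]
contact_force: [-1.3, -0.7, 7.0]
tool_pos: [0.5183, -0.0086, 0.1999]
contact_force: [-1.3, 0.4, 2.8]
tool_pos: [0.5181, -0.0087, 0.1979]
contact_force: [-0.4, 0.4, -0.4]
tool_pos: [0.5182, -0.0087, 0.1966]
contact_force: [-0.7, 0.1, 0.1]
```

The left section snapped. The front section is next.

```bash
python3 -m jog '[[[0,0,-0.02,0,0,0],[-0.02,0.03,0,0,0,0],[-0.019,0.03,0,0,0,0],[0,0,0.004,0,0,0],[0,0,0.004,0,0,0],[0,0,0,0,0,0],[0,0,0,0,0,0]]]' >/dev/null; python3 go.py
```

```text
t 10.625 p [ 0.501  -0.077   0.2087] F [ 0.1  0.1 -0.5] open 0.002 yaw err deg -0.3 tilt [ 0.0002 -0.0004]
right [ 0.5575 -0.1215  0.225 ] tool mm [ 38.9  60.5 -16.3]
left [ 0.5185 -0.0101  0.225 ] tool mm [ 38.3 -57.5 -16.3]
front [ 0.5012 -0.0787  0.225 ] tool mm [ -0.4   1.7 -16.3]
back [ 0.5748 -0.0529  0.225 ] tool mm [ 77.6   1.3 -16.3]
```

```bash
python3 -m jog '[[[0,0,0.0025,0,0,0],[0,0,0.0025,0,0,0],[0,0,0,0,0,0]]]' | egrep 'pos|contact'; for i in 1 2 3 4 5; do python3 -m jog '[[[0,0,0.0015,0,0,0],[0,0,0,0,0,0]]]' | egrep 'pos|contact'; done
```

```text
tool_pos: [0.5006, -0.078, 0.2035]
contact_force: [0.1, -0.4, 0.4]
tool_pos: [0.5009, -0.0781, 0.2026]
contact_force: [-1.3, 0.7, 4.5]
tool_pos: [0.5009, -0.078, 0.2011]
contact_force: [-0.6, 0.2, 5.6]
tool_pos: [0.5007, -0.0781, 0.199]
contact_force: [0.0, 0.9, 0.0]
tool_pos: [0.5006, -0.0781, 0.1975]
contact_force: [-0.5, -0.0, -1.1]
tool_pos: [0.5009, -0.078, 0.1965]
contact_force: [-0.7, -0.5, 2.3]
```

The front section snapped. I'll retreat up and back, away from the keeper, and check with the side camera.

```bash
python3 -m jog '[[[0,0,-0.03,0,0,0],[0,0,-0.05,0,0,0],[0,0,-0.05,0,0,0],[-0.04,0.027,0,0,0,0],[-0.04,0.027,0,0,0,0],[-0.04,0.027,0,0,0,0],[-0.04,0.027,0,0,0,0],[-0.02,0.04,0,0,0,0],[-0.02,0.04,0,0,0,0],[0,0,0,0,0,0],[0,0,0,0,0,0]]]'
python3 - <<'E'
from h import *
from plant import *
for n in("top","side"):
    d=snapshot(n);cv2.imwrite(f"pics/{n}2.png",d["frame"][:,:,::-1])
a=cv2.imread("pics/top2.png")[210:320,260:420];b=cv2.imread("pics/side2.png")[130:240,260:420]
cv2.imwrite("pics/pair2.png",cv2.resize(np.vstack([a,b]),None,fx=2.7,fy=2.7,interpolation=cv2.INTER_NEAREST))
m=(a.min(2)>155).astype(np.uint8);k,l,st,c=cv2.connectedComponentsWithStats(m);i=1+st[1:,4].argmax()
print(cv2.minAreaRect(cv2.findContours((l==i).astype(np.uint8),0,1)[0][0]+[260,210]))
E
```

```text
clock: 13.62
tool_pos: [0.3725, -0.3199, 0.3259]
eef_rot: [0.986, 0.164, -0.0, -0.001]
contact_force: [-0.1, 0.1, -0.3]
opening: 0.002
finger_force: 0.0
((319.6506652832031, 266.5684814453125), (46.93349075317383, 66.83048248291016), 69.44395446777344)
```

View pics/pair2.png

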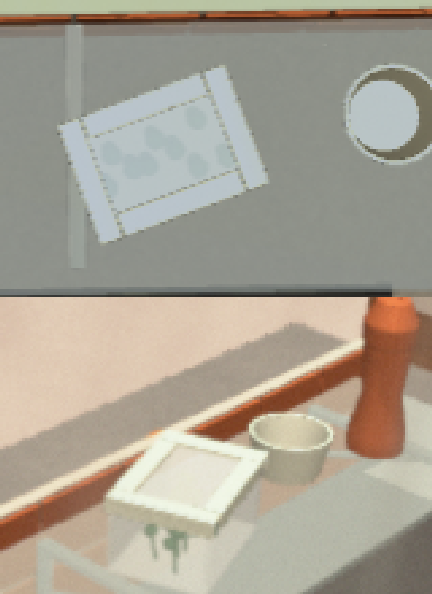

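The lid has not moved: centre (319.7,266.6), same angle. In the side view its visible corners are 2–3 px lower all round, which matches a 6 mm drop, and the sections are level.

```bash
python3 -c "
from plant import *
print(finish_job())"
```

```text
the job is handed in; nothing more can be done
None
```

I pressed all four rim sections of the herb keeper's lid until each one snapped shut; the lid did not move, the arm was kept clear of the other items, and I handed the job in at about 14 s of robot time (no verdict was returned).

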